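Change the bench lathe from first to third speed at its H-gate

ROBOT

A 7-joint arm with a two-finger parallel gripper is mounted at the origin on the work surface. World frame = base frame: x ahead of the robot, y to its left, z up, the work surface at z = 0. Lengths are in m, angles in rad, forces in N, time in s.
With the tool pointing down it reaches from about 0.425 to 0.875 m from the base axis. Payload 4.7 kg.
Tool frame: the origin (TCP) lies on the mounting face of the last link; the fingertips stand 182 mm ahead of it and the grasp point (between the pads) lies 164 mm ahead of it; x points along the fingers, y is the direction in which the jaws open and shut, and the axes are right-handed (so a half turn about x gives the same grasp; the last joint's range is limited). The gripper opens to 87 mm and grips with 3 to 60 N. Pads are 19 mm wide; open, the fingers measure 117 mm over their backs; the gripper's body (75 mm by 190 mm) begins 51 mm behind the grasp point.
Start: joints at [-1.134, 0.321, -0.07, 1.45, 0.023, 1.371, -0.057], TCP at [0.267, 0.593, 0.405] pointing down, gripper open.
Joint ranges: [-2.86, 2.86], [-0.3, 2.09], [-1.38, 1.24], [0.06, 2.45], [-1.56, 4.7], [0.09, 2.05], [-2.69, 2.69]. Speed limits (rad/s): [2.57, 2.57, 3.14, 3.14, 3.14, 3.14, 3.14].

INTERFACE

Orientations are given as a rotation vector (axis times angle).
In Python, from bench import monitor, get_image, ctrl gives the robot as it stands.
- The arm moves only by the shell command python3 -m creep 'ROWS' [FORCE]. ROWS is JSON, a list of rows, each a list of 7 numbers: the shift along the tool's x, y, z in mm, then the turn, a rotation vector about the tool's x, y, z in rad, then the finger opening in mm, from 0 to 87. A call has 1 to 5 rows; each row shifts and turns the commanded pose from where the row before left it, along the tool's axes as they then stand; what a row does not reach is not made up. A row lasts 1/10 s, in which the tool goes at most 50 mm and 8.59 degrees, less where a joint would pass 70% of its speed; a pose out of reach is approached as far as the arm can. A call is refused whole if a number of a shift passes 50 or a number of a turn 0.15, either way. A call with a gripper value outside its range is refused whole. The fingers move at their own pace and stop on an object; FORCE is the grip in N (left out, the last holds). Time passes only in rows, so rows that do not move let the fingers close. It gives the time, the measured TCP pose, the force and the opening at its end, in the units of the state.
- monitor.get_state(): the state, without advancing time (a new reading comes with each control period).
- get_image(name): name is "scene" or "top" or "wrist"; returns a dict with "img" (384x512x3 uint8, red, green, blue), "mtx" (3x3 intrinsics, pixels), "view" (4x4, takes a point from world to camera coordinates). Camera axes: x right, y up, looking along -z (the intrinsics and any distortion apply to the point x, -y, -z); pixel columns grow to the right and rows downward; lengths in m; the calibration is good to about 2 mm. A picture is of the moment at which its call begins. There is no depth.
- ctrl.close_job(): hands the job in, once; it reports no verdict.
The state is a dict: "time": time; "joint_positions": joint angles; "qd": joint speeds; "joint_torque": joint torques, N m; "position": TCP position; "tool_rot": TCP orientation; "ft_force": force on the tool from outside, world axes, zero at the start; "torque": the same for the moment, N m; "grip_width": opening from 0.0 (shut) to 1.0 (fully open).
Only numpy, scipy, OpenCV 4.12 (cv2) and the standard library are available. Lean on these libraries where they do the work, as an engineer would, in place of code of your own. Each camera call takes 0.05 s, during which the arm holds its last target.

TASK

The bench lathe stands in first speed; put it into third for finishing the bowl. Pushing only with the outside of the closed fingers, never taking the lever between them, push the selector lever out of its one-dot slot into neutral, across the gate, and fully home into the slot whose index plate has three dots, without running it into either of the other slots. Leave everything lying and standing around where it is, and come away from the lever when it is home.

Things in the scene. Friction and masses are not known exactly. Their poses are not given: they have to be found in the camera images.
- lathe: Grey-green bench turning lathe, fixed to the table. Origin on the table straight under the centre of the gate; z up, x away from the operator (robot side), y to the operator's left. Headstock 170 mm deep (x), from y = -130 to +98 mm, flat top 185 mm above the table; bed, bowl and tailstock run off along -y to y = -490 mm, none higher than 190 mm.
- gate_centre (a point): Centre of the top face (191 mm above the table) of the flat steel gate plate, 144 (x) x 96 x 6 mm, on the headstock; axes as the lathe's. It has an H-shaped slot: two legs along x at y = +21 mm (left) and -21 mm (right), 15 mm wide, from x = -35 to +35 mm, joined by the neutral passage along y at x = 0, 16 mm wide. The selector lever stands out of it.
- lever_knob (a point): Centre of the lever's black ball knob, 38 mm in diameter, on a steel rod 10 mm thick; z runs up along the rod. It swings on a 165 mm radius about a pivot on the lathe's z axis, 121 mm above the table: 286 mm high in mid neutral, 279 mm at the ends of neutral (lathe x = 0, y = +-49 mm), 269 mm fully home in a slot (x = +-58, y = +-46 mm).
- selector_fore (a joint): Lever tilt along the legs, rad: 0 = neutral, +0.36 = stop at the far end (lathe +x), -0.36 = stop at the near end. Between the legs the gate holds it to 0 +-0.05. Knob x in the lathe's frame = 0.165 sin(value) m. Takes 3 to 5 N at the knob and stays where it is left, no spring. Starts at -0.35 to -0.28 (near left slot).
- selector_cross (a joint): Lever tilt across the gate, rad: -0.30 = stop at the left leg (lathe +y), +0.30 = stop at the right leg (-y). Knob y in the lathe's frame = -0.165 sin(value) cos(selector_fore) m. Can cross only while selector_fore is near 0. Takes 3 to 4 N at the knob and stays where it is left, no spring. Starts at the left.
- plate_1: White index plate 27 x 36 x 1.6 mm with one black dot, on the gate plate at the near end of the left leg. Origin at the centre of its underside; axes as the lathe's.
- plate_2: Index plate of the same size with two dots in a row, at the far end of the left leg (lathe x = +52, y = +22.5 mm).
- plate_3: Index plate of the same size with three dots in a row along its length, at one end of the right leg: near (lathe x = -52 mm) or far (x = +52 mm), y = -22.5 mm; which end differs from machine to machine. It marks the slot to select.
- plate_4: Index plate of the same size with four dots in a square, at the other end of the right leg.
- paste_tin: Loose bystander: round aluminium tin 47 mm in diameter, 20 mm high, standing on the headstock to the right of the gate. Origin at its base.
- brush_cup: Loose bystander: blue ceramic cup 76 mm across and 85 mm high with brushes in it (200 mm to their tips), on the table left of the lathe. Origin at its base.
- tumbler: Loose bystander: amber glass tumbler 72 mm across, 100 mm high, on the table left of the lathe. Origin at its base.
- long_box: Loose bystander: open white paper box 55 x 200 x 30 mm lying on the table in front of the lathe's bed. Origin at its base.

How it is judged:
By the outcome, as a careful person would: the job done as asked, in the order asked, and still so for the second after the job is handed in, with the robot touching nothing.
It also fails if it takes over 51 s, if anything falls off the work surface, if the arm or the gripper's body presses on something with over 40 N, if the wrist force passes 120 N, or if a joint passes its speed limit or range.

## Working session

There is one attempt and no reset: what is moved stays moved. The work goes in short steps, Python scripts to look and compute and a shell command to move; the robot and the scene stay as the last step left them, time stands still between calls to the robot, and variables do not carry over. Pictures are saved under pics/ and viewed, and the job is handed in when it is done.

```bash
ls; mkdir -p pics; python3 - <<'E'
from bench import monitor,get_image
import cv2,numpy as np
np.set_printoptions(precision=4,suppress=True)
for n in ["scene","top","wrist"]:
    d=get_image(n); cv2.imwrite(f"pics/{n}0.png",d["img"][:,:,::-1]); print(n,d["mtx"].tolist(),np.array(d["view"]).round(4).tolist(),d.keys())
s=monitor.get_state(); print(s)
E
```

```text
pics
scene [[387.55872793680254, 0.0, 253.02353951718374], [0.0, 387.55872793680254, 187.92794464832545], [0.0, 0.0, 1.0]] [[0.5187, 0.8549, 0.0112, -0.3489], [-0.526, 0.3087, 0.7925, 0.0737], [0.674, -0.417, 0.6097, -1.5241], [0.0, 0.0, 0.0, 1.0]] dict_keys(['img', 'mtx', 'view'])
top [[448.29489725778205, 0.0, 252.49273212959613], [0.0, 448.29489725778205, 190.76791734981896], [0.0, 0.0, 1.0]] [[0.0043, -0.9998, -0.0169, 0.1144], [0.9889, 0.0018, 0.1483, -0.5034], [-0.1483, -0.0174, 0.9888, -1.1311], [0.0, 0.0, 0.0, 1.0]] dict_keys(['img', 'mtx', 'view'])
wrist [[308.0404528894623, 0.0, 257.1413430564904], [0.0, 308.0404528894623, 190.84459490834303], [0.0, 0.0, 1.0]] [[0.4092, 0.9124, -0.0005, -0.6491], [-0.8811, 0.395, -0.26, 0.0331], [-0.237, 0.1068, 0.9656, -0.3895], [0.0, 0.0, 0.0, 1.0]] dict_keys(['img', 'mtx', 'view'])
{'time': 0.15, 'joint_positions': array([-1.1339,  0.3217, -0.0701,  1.4514,  0.0226,  1.3708, -0.0569]), 'qd': array([-0.0008, -0.0023, -0.001 , -0.0025,  0.0005,  0.002 , -0.0006]), 'joint_torque': array([ -0.0004, -49.1791,  -0.4045, -31.288 ,  -0.0638,   0.0404,
         0.0001]), 'position': array([0.2667, 0.5926, 0.4039]), 'tool_rot': array([ 0.3304,  1.5455, -0.3328]), 'ft_force': array([-0.0844,  0.4414,  0.8865]), 'torque': array([-0.0278,  0.0264, -0.0059]), 'grip_width': 1.0042540518476382}
```

View pics/scene0.png

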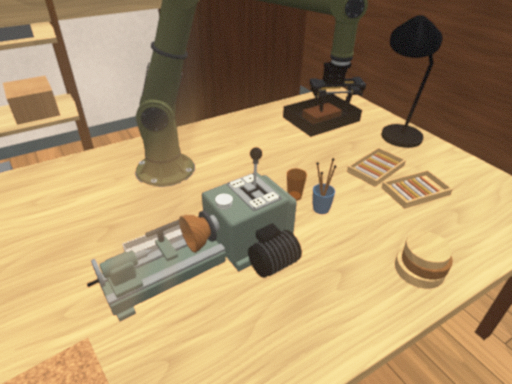

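View pics/top0.png

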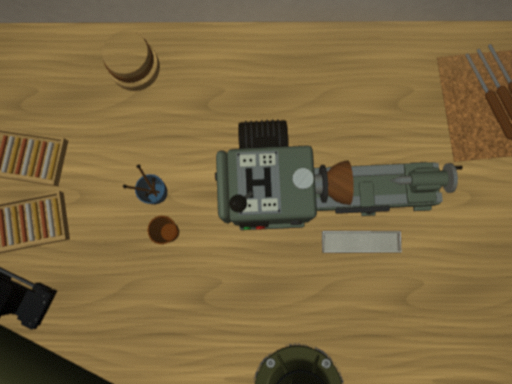

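View pics/wrist0.png

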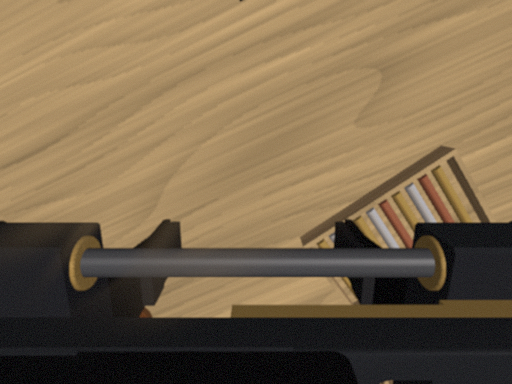

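```bash
python3 - <<'E'
import cv2
a=cv2.imread("pics/top0.png")[135:240,205:325]
cv2.imwrite("pics/topz.png",cv2.resize(a,None,fx=5.5,fy=5.5,interpolation=cv2.INTER_CUBIC))
a=cv2.imread("pics/scene0.png")[140:275,190:310]
cv2.imwrite("pics/scenez.png",cv2.resize(a,None,fx=4.4,fy=4.4,interpolation=cv2.INTER_CUBIC))
E
```

```text
(no output)
```

View pics/topz.png

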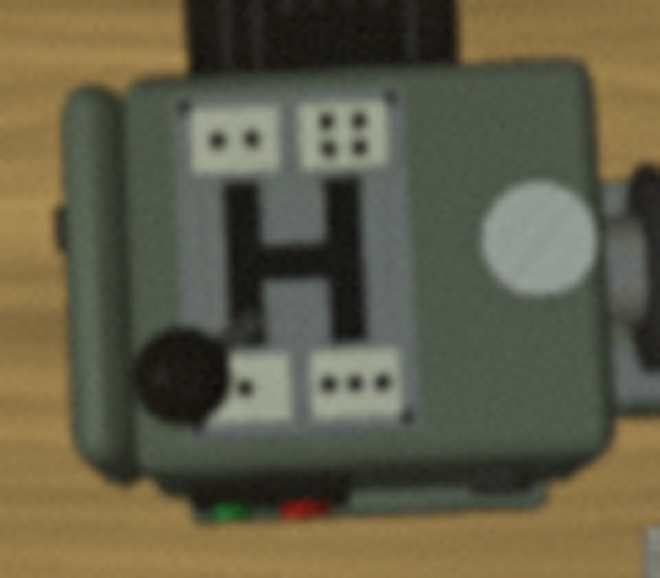

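View pics/scenez.png

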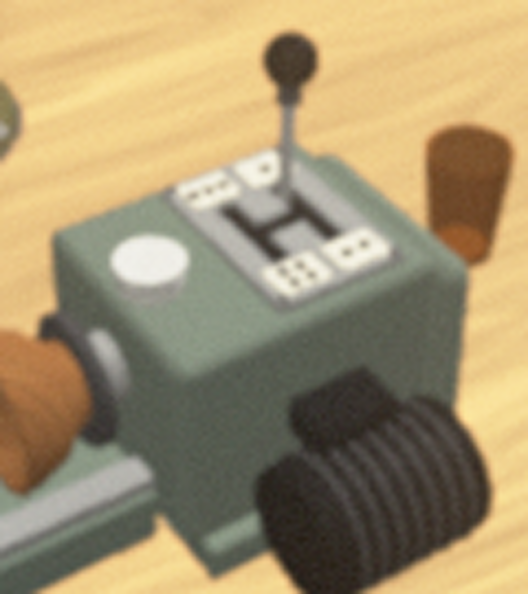

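```bash
cat > h.py <<'E'
import numpy as np,cv2
from scipy.optimize import least_squares
from scipy.spatial.transform import Rotation as R
np.set_printoptions(precision=4,suppress=True)
def proj(d,P):
    P=np.atleast_2d(P);V=np.array(d["view"]);c=P@V[:3,:3].T+V[:3,3];K=np.array(d["mtx"])
    return np.c_[K[0,0]*c[:,0]/-c[:,2]+K[0,2],K[1,1]*-c[:,1]/-c[:,2]+K[1,2]]
E
python3 - <<'E'
from h import *
from bench import get_image
t=get_image("top");s=get_image("scene")
pl={1:(-52,22.5),2:(52,22.5),3:(-52,-22.5),4:(52,-22.5)}
tp={2:(236,139),4:(344,133),3:(356,382)}
sp={1:(262,167),2:(356,246),3:(208,187),4:(295,273)}
T=lambda p:np.array(p)/5.5+[204.6,134.6]
S=lambda p:np.array(p)/4.4+[189.6,139.6]
def w(q,xyz):
    c,s_=np.cos(q[2]),np.sin(q[2]);x,y,z=xyz
    return np.array([q[0]+c*x-s_*y,q[1]+s_*x+c*y,z])
def f(q,which="ts"):
    r=[]
    if "t" in which:
        for k,p in tp.items(): r.append(proj(t,w(q,(pl[k][0]/1e3,pl[k][1]/1e3,.1926)))[0]-T(p))
    if "s" in which:
        for k,p in sp.items(): r.append(proj(s,w(q,(pl[k][0]/1e3,pl[k][1]/1e3,.1926)))[0]-S(p))
    return np.concatenate(r)
for wh in ["t","s","ts"]:
    o=least_squares(f,[.5,.1,0],args=(wh,));print(wh,o.x,o.fun.round(2))
q=o.x
kt,ks=T((181,375)),S((291,61))
g=lambda P:np.r_[proj(t,P)[0]-kt,proj(s,P)[0]-ks]
k=least_squares(g,[q[0],q[1],.27]);print("knob",k.x,k.fun)
c,s_=np.cos(q[2]),np.sin(q[2]);d=k.x[:2]-q[:2];print("lathe frame",c*d[0]+s_*d[1],-s_*d[0]+c*d[1])
for n,p in [("home3",(-.058,-.046,.269)),("neuL",(0,.049,.279)),("neuR",(0,-.049,.279))]: print(n,w(q,p))
from bench import monitor;st=monitor.get_state();print(R.from_rotvec(st["tool_rot"]).as_matrix())
# bystanders rough
for n,p,z in [("cup",(150,189),.08),("tumbler",(163,230),.1),("tin",T((540,238)),.205)]:
    h=lambda a:proj(t,[a[0],a[1],z])[0]-p
    print(n,least_squares(h,[.5,.1]).x)
E
```

```text
t [0.5007 0.1001 0.0475] [-0.04 -0.09 -0.    0.09  0.04 -0.  ]
s [0.4968 0.1042 0.0539] [ 0.3  -0.05 -0.46  0.12 -0.13  0.37  0.29 -0.39]
ts [0.4999 0.1014 0.0475] [-0.59  0.24 -0.55  0.43 -0.53  0.34  0.13  0.75 -0.77  1.11 -0.39  1.15
 -0.13  0.58]
knob [0.4432 0.1434 0.2709] [-0.2563 -0.1413 -0.4048  0.0425]
lathe frame -0.054614402414606224 0.044711982771737775
home3 [0.4442 0.0527 0.269 ]
neuL [0.4976 0.1503 0.279 ]
neuR [0.5022 0.0524 0.279 ]
[[-0.0003  0.4103  0.912 ]
 [-0.0008  0.912  -0.4103]
 [-1.     -0.0009  0.0001]]
cup [0.5009 0.3743]
tumbler [0.3964 0.3334]
tin [0.5075 0.0006]
```

The three dots are on the near right plate: top zoom (356,382), scene zoom (208,187). The knob is at world (0.443, 0.143, 0.271). First I'll lift, square up to the lathe and close the fingers.

```bash
python3 -m creep '[[-30,0,0,-0.118,0,0,0],[-30,0,0,-0.118,0,0,0],[-30,0,0,-0.118,0,0,0],[-30,0,0,-0.116,0,0,0],[0,0,0,0,0,0,0]]' 20; cat > go.py <<'E'
# tool-frame shift (mm) to bring the finger axis to lathe-frame x,y(mm), tcp z(mm)
import sys
from h import *
from bench import monitor
q=np.array([.500,.1008,.0485])
st=monitor.get_state();M=R.from_rotvec(st["tool_rot"]).as_matrix();p=st["position"]
Rz=R.from_euler("z",q[2]).as_matrix()
tip=p+M@[.182,0,0]
lp=Rz.T@(tip-[q[0],q[1],0])
print("t",round(st["time"],2),"tip lathe mm",lp*1e3,"F lathe",Rz.T@st["ft_force"],"grip",round(st["grip_width"],3),"r",np.hypot(*p[:2]))
print("lathe->tool rot err (rotvec tool)",(R.from_matrix(M).inv()*R.from_matrix(Rz@np.array([[0,0,1],[0,1,0],[-1,0,0]]))).as_rotvec())
if len(sys.argv)>3:
    tgt=np.array([float(a) for a in sys.argv[1:4]])/1e3
    print("shift tool mm",M.T@(Rz@(tgt-lp))*1e3)
E
python3 go.py -92 45 330
```

```text
time: 0.75
position: [0.2667, 0.5929, 0.5301]
tool_rot: [-0.033, 1.567, 0.045]
ft_force: [0.9, 0.1, 0.4]
grip_width: 0.628
t 0.75 tip lathe mm [-208.5123  504.2376  348.0892] F lathe [0.9407 0.1026 0.4117] grip 0.628 r 0.6501477842127783
lathe->tool rot err (rotvec tool) [ 0.0007  0.0035 -0.0076]
shift tool mm [  14.9999 -459.443   116.1408]
```

```bash
python3 -m creep '[[0,-45,12,0,0,0,0],[0,-45,12,0,0,0,0],[0,-45,12,0,0,0,0],[0,-45,12,0,0,0,0],[0,-45,12,0,0,0,0]]'; python3 -m creep '[[0,-45,12,0,0,0,0],[0,-45,12,0,0,0,0],[0,-45,12,0,0,0,0],[0,-45,12,0,0,0,0],[0,-20,6,0,0,0,0]]';python3 -m creep '[[0,0,0,0,0,0,0],[0,0,0,0,0,0,0]]';  python3 go.py -93 45 250
```

```text
time: 1.25
position: [0.3376, 0.3688, 0.524]
tool_rot: [-0.037, 1.571, 0.036]
ft_force: [0.9, -0.5, 0.2]
grip_width: 0.172
time: 1.75
position: [0.4017, 0.1688, 0.5245]
tool_rot: [-0.032, 1.57, 0.031]
ft_force: [-0.1, 1.0, 0.4]
grip_width: 0.003
time: 1.95
position: [0.4004, 0.1738, 0.5244]
tool_rot: [-0.036, 1.571, 0.037]
ft_force: [-1.3, 1.0, -1.0]
grip_width: 0.008
t 1.95 tip lathe mm [-96.0263  77.859  342.4054] F lathe [-1.2559  1.0285 -1.0482] grip 0.008 r 0.43650031878863593
lathe->tool rot err (rotvec tool) [-0.0022 -0.0005 -0.0007]
shift tool mm [ 92.3804 -32.9179   3.1478]
```

```bash
python3 -m creep '[[30,0,0,0,0,0,0],[30,0,0,0,0,0,0],[30,-10,2,0,0,0,0],[0,-23,2,0,0,0,0],[0,0,0,0,0,0,0]]'; python3 go.py -60 45 250; python3 - <<'E'
from bench import get_image
import cv2
for n,c in [("top",(130,300,160,330)),("scene",(90,260,180,350))]:
    a=get_image(n)["img"][:,:,::-1][c[0]:c[1],c[2]:c[3]]
    cv2.imwrite(f"pics/{n}1.png",cv2.resize(a,None,fx=3.4,fy=3.4,interpolation=cv2.INTER_CUBIC))
E
```

```text
time: 2.45
position: [0.406, 0.1401, 0.4334]
tool_rot: [-0.038, 1.573, 0.035]
ft_force: [0.9, 0.9, -0.0]
grip_width: 0.003
t 2.45 tip lathe mm [-92.4147  43.4113 251.382 ] F lathe [ 0.922   0.817  -0.0115] grip 0.003 r 0.4294522420001713
lathe->tool rot err (rotvec tool) [-0.0023 -0.0022  0.002 ]
shift tool mm [ 1.3074  1.6646 32.414 ]
```

View pics/scene1.png

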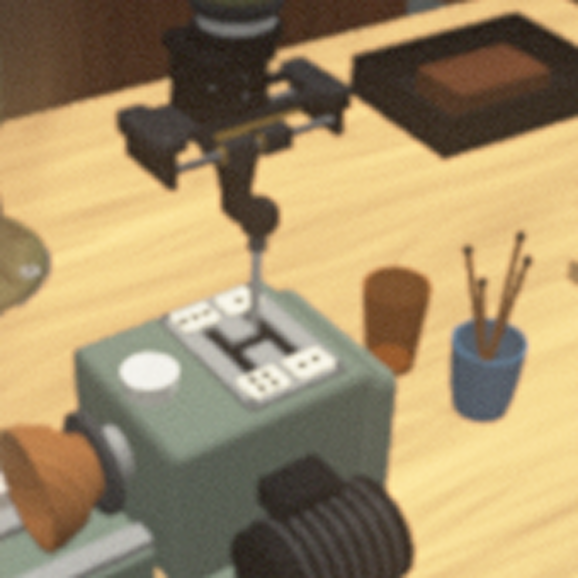

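View pics/top1.png

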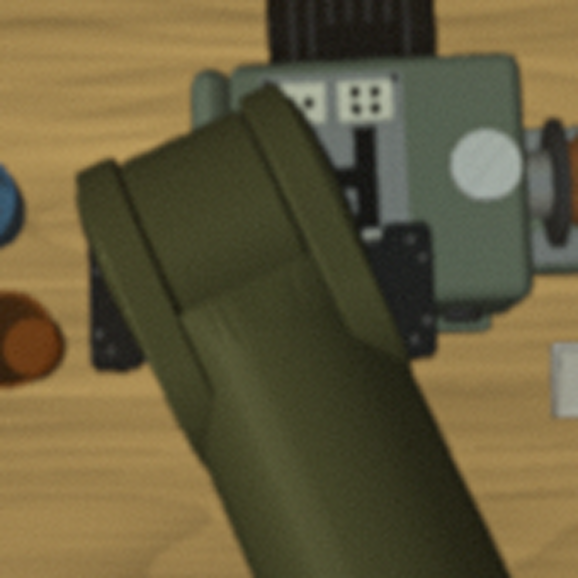

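```bash
python3 -m creep '[[0,0,4,0,0,0,0],[0,0,3,0,0,0,0],[0,0,2,0,0,0,0]]'; python3 -m creep '[[0,0,2,0,0,0,0],[0,0,2,0,0,0,0]]'; python3 -m creep '[[0,0,2,0,0,0,0],[0,0,2,0,0,0,0]]';python3 -m creep '[[0,0,4,0,0,0,0],[0,0,4,0,0,0,0]]'; python3 go.py -45 45 250
```

```text
time: 2.85
position: [0.415, 0.1422, 0.435]
tool_rot: [-0.038, 1.572, 0.038]
ft_force: [-4.6, -0.1, 2.1]
grip_width: 0.005
time: 3.05
position: [0.4184, 0.1422, 0.4349]
tool_rot: [-0.038, 1.573, 0.039]
ft_force: [-5.8, 0.7, 4.3]
grip_width: 0.001
time: 3.25
position: [0.4224, 0.1424, 0.435]
tool_rot: [-0.037, 1.573, 0.039]
ft_force: [-5.0, -0.0, 3.8]
grip_width: 0.002
time: 3.45
position: [0.4305, 0.1429, 0.4351]
tool_rot: [-0.037, 1.573, 0.039]
ft_force: [-5.4, 1.4, 3.3]
grip_width: 0.007
t 3.45 tip lathe mm [-67.7831  45.6177 253.0766] F lathe [-5.3458  1.6563  3.2644] grip 0.007 r 0.4536076888578376
lathe->tool rot err (rotvec tool) [ 0.0001 -0.0023 -0.0012]
shift tool mm [ 3.0232 -0.6229 22.7901]
```

```bash
python3 -m creep '[[0,0,5,0,0,0,0],[0,0,5,0,0,0,0],[0,0,5,0,0,0,0],[0,0,4,0,0,0,0],[0,0,2,0,0,0,0]]'; python3 go.py -30 46 250; cat > kn.py <<'E'
import sys
from h import *
from bench import get_image
s=get_image("scene");im=s["img"][:,:,::-1]
q=np.array([.500,.1008,.0485]);Rz=R.from_euler("z",q[2]).as_matrix()
def W(f,c):
    l=.165*np.array([np.sin(f),-np.sin(c)*np.cos(f),np.cos(f)*np.cos(c)])+[0,0,.121]
    return Rz@l+[q[0],q[1],0]
for a in sys.argv[1:]:
    f,c=map(float,a.split(","));print(a,proj(s,W(f,c))[0]) if 1 else 0
b=(110,200,215,305)
a=cv2.resize(im[b[0]:b[1],b[2]:b[3]],None,fx=6,fy=6,interpolation=cv2.INTER_CUBIC)
for x in sys.argv[1:]:
    p=(proj(s,W(*map(float,x.split(","))))[0]-[b[2],b[0]]+.5)*6
    cv2.circle(a,tuple(int(v) for v in p),3,(0,0,255),-1)
import glob
n=f"pics/k{len(glob.glob('pics/k*.png'))}.png";cv2.imwrite(n,a);print(n)
E
python3 kn.py -0.33,-0.3 -0.09,-0.3 0,-.3
```

```text
time: 3.95
position: [0.4521, 0.1438, 0.4349]
tool_rot: [-0.037, 1.571, 0.039]
ft_force: [-4.8, 2.8, 3.0]
grip_width: 0.003
t 3.95 tip lathe mm [-45.9     45.4013 252.9038] F lathe [-4.6947  3.0338  3.0075] grip 0.003 r 0.47439177409477346
lathe->tool rot err (rotvec tool) [-0.0004 -0.0007 -0.0009]
shift tool mm [ 2.8937  0.6019 15.9017]
-0.33,-0.3 [255.7768 153.8225]
-0.09,-0.3 [264.276  157.4188]
0,-.3 [267.4156 159.6453]
pics/k0.png
```

View pics/k0.png

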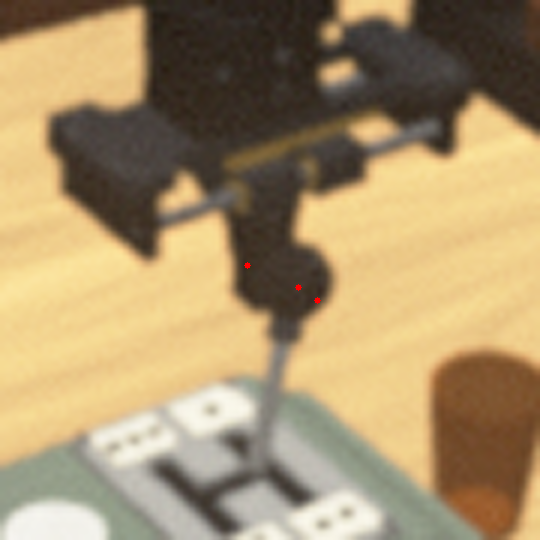

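```bash
python3 -m creep '[[0,0,4,0,0,0,0],[0,0,4,0,0,0,0],[0,0,4,0,0,0,0],[0,0,3,0,0,0,0],[0,0,0,0,0,0,0]]'; python3 go.py -29 46 250; python3 kn.py -0.05,-.3 0,-.3 .05,-.3
```

```text
time: 4.5
position: [0.4675, 0.1437, 0.4347]
tool_rot: [-0.037, 1.57, 0.037]
ft_force: [-5.0, 1.6, 1.9]
grip_width: 0.008
t 4.5 tip lathe mm [-30.3173  44.3546 252.6851] F lathe [-4.9189  1.8139  1.9342] grip 0.008 r 0.4890966493584754
lathe->tool rot err (rotvec tool) [-0.0016  0.0003  0.0002]
shift tool mm [2.6851 1.6481 1.3139]
-0.05,-.3 [265.6786 158.3498]
0,-.3 [267.4156 159.6453]
.05,-.3 [269.1295 161.0859]
pics/k1.png
```

View pics/k1.png

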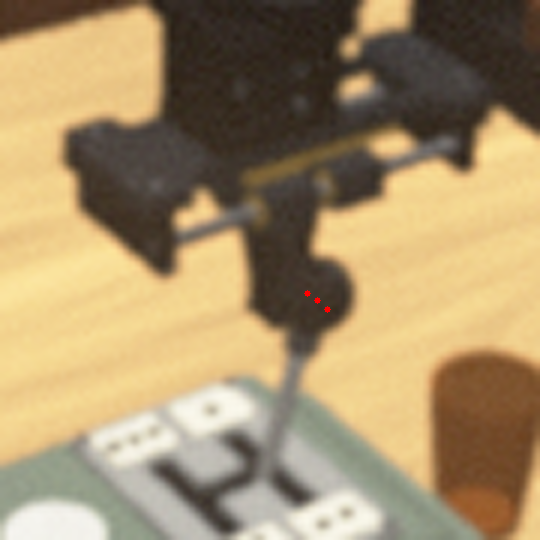

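```bash
python3 -m creep '[[0,0,-12,0,0,0,0],[0,15,-5,0,0,0,0],[0,25,0,0,0,0,0],[0,20,0,0,0,0,0],[0,0,0,0,0,0,0]]'; python3 go.py 0 95 248; python3 kn.py  0,-.3;  python3 - <<'E'
from bench import get_image
import cv2
for n,c in [("top",(130,250,190,330))]:
    a=get_image(n)["img"][:,:,::-1][c[0]:c[1],c[2]:c[3]]
    cv2.imwrite(f"pics/{n}2.png",cv2.resize(a,None,fx=5,fy=5,interpolation=cv2.INTER_CUBIC))
E
```

```text
time: 5.05
position: [0.4464, 0.2049, 0.4346]
tool_rot: [-0.04, 1.569, 0.04]
ft_force: [0.6, -0.3, 0.2]
grip_width: 0.006
t 5.05 tip lathe mm [-48.2593 106.5302 252.5502] F lathe [ 0.5701 -0.3715  0.164 ] grip 0.006 r 0.491200842194903
lathe->tool rot err (rotvec tool) [0.0025 0.0011 0.0001]
shift tool mm [  4.6026 -11.6507  48.2254]
0,-.3 [267.4156 159.6453]
pics/k2.png
```

View pics/k2.png

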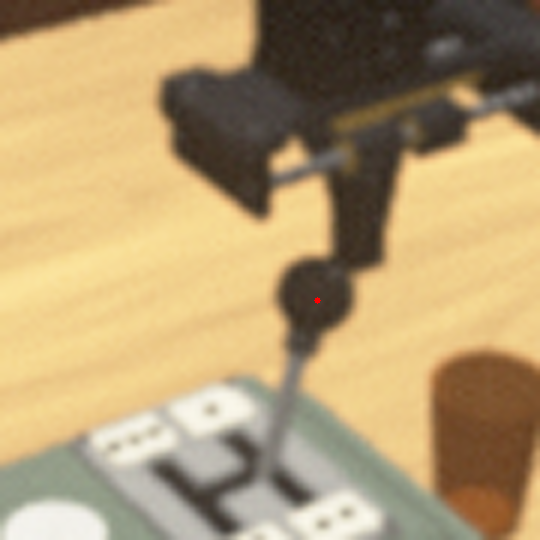

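View pics/top2.png

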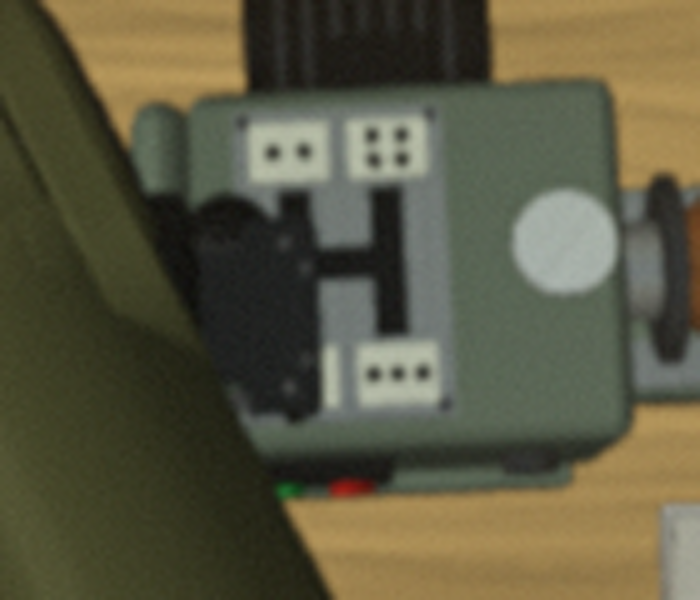

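```bash
python3 -m creep '[[-2,0,16,0,0,0,0],[-2,0,16,0,0,0,0],[0,-4,14,0,0,0,0],[0,-6,0,0,0,0,0],[0,0,0,0,0,0,0]]'; python3 go.py -2 84 256;  python3 -m creep '[[0,-5,0,0,0,0,0],[0,-4,0,0,0,0,0],[0,-3,0,0,0,0,0],[0,-3,0,0,0,0,0]]'; python3 go.py -2 50 256
```

```text
time: 5.65
position: [0.4941, 0.1929, 0.4385]
tool_rot: [-0.035, 1.571, 0.034]
ft_force: [0.7, -0.2, -0.4]
grip_width: 0.006
t 5.65 tip lathe mm [ -1.5782  92.0678 256.5366] F lathe [ 0.7122 -0.2604 -0.3816] grip 0.006 r 0.5303834918168373
lathe->tool rot err (rotvec tool) [-0.0045 -0.0006  0.0011]
shift tool mm [ 0.5458 -8.0691 -0.3849]
time: 6.05
position: [0.4942, 0.1798, 0.4389]
tool_rot: [-0.037, 1.57, 0.037]
ft_force: [0.6, 1.0, -0.5]
grip_width: 0.005
t 6.05 tip lathe mm [ -1.8877  79.2127 256.907 ] F lathe [ 0.6118  0.9481 -0.5053] grip 0.005 r 0.5259184957803716
lathe->tool rot err (rotvec tool) [-0.0011  0.0002 -0.0003]
shift tool mm [  0.8994 -29.213   -0.0805]
```

```bash
python3 -m creep '[[0,-3,0,0,0,0,0],[0,-3,0,0,0,0,0]]';  python3 -m creep '[[0,-3,0,0,0,0,0],[0,-3,0,0,0,0,0]]'; python3 -m creep '[[0,-3,0,0,0,0,0],[0,-3,0,0,0,0,0]]'; python3 go.py -2 50 256;python3 kn.py -.02,-.3 -0.02,-.2
```

```text
time: 6.25
position: [0.4946, 0.1748, 0.4394]
tool_rot: [-0.036, 1.57, 0.04]
ft_force: [-1.3, 3.5, 3.4]
grip_width: 0.008
time: 6.45
position: [0.4949, 0.1701, 0.4405]
tool_rot: [-0.035, 1.568, 0.043]
ft_force: [-0.9, 5.7, 6.6]
grip_width: 0.003
time: 6.65
position: [0.4953, 0.1638, 0.4404]
tool_rot: [-0.036, 1.568, 0.042]
ft_force: [-0.5, 4.3, 5.0]
grip_width: 0.007
t 6.65 tip lathe mm [ -1.0996  63.8341 258.4212] F lathe [-0.2883  4.3281  5.0355] grip 0.007 r 0.5216783993170128
lathe->tool rot err (rotvec tool) [ 0.001   0.003  -0.0039]
shift tool mm [  2.3651 -13.8424  -0.9216]
-.02,-.3 [266.7232 159.1096]
-0.02,-.2 [262.0835 159.6084]
pics/k3.png
```

View pics/k3.png

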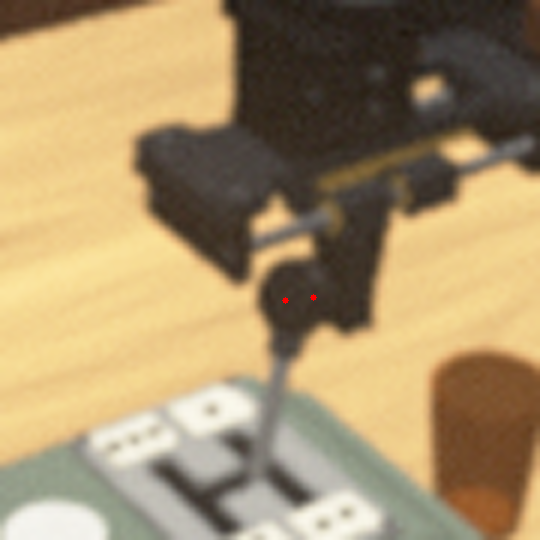

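```bash
python3 -m creep '[[0,-5,0,0,0,0,0],[0,-5,0,0,0,0,0],[0,-5,0,0,0,0,0],[0,-5,0,0,0,0,0],[0,-5,0,0,0,0,0]]';  python3 -m creep '[[0,-5,0,0,0,0,0],[0,-5,0,0,0,0,0],[0,-5,0,0,0,0,0],[0,-5,0,0,0,0,0],[0,-5,0,0,0,0,0]]'; python3 go.py -2 -24 256;python3 kn.py 0,0 0,.1
```

```text
time: 7.2
position: [0.4965, 0.1367, 0.4388]
tool_rot: [-0.037, 1.57, 0.037]
ft_force: [0.3, 3.2, 3.4]
grip_width: 0.007
time: 7.7
position: [0.4977, 0.1115, 0.4386]
tool_rot: [-0.037, 1.571, 0.037]
ft_force: [-0.3, 2.0, 3.8]
grip_width: 0.005
t 7.7 tip lathe mm [ -1.8565  10.7887 256.6261] F lathe [-0.2492  1.9848  3.8257] grip 0.005 r 0.5100101266527268
lathe->tool rot err (rotvec tool) [-0.0015 -0.0002  0.0003]
shift tool mm [  0.6356 -34.7887  -0.0905]
0,0 [252.958  162.7727]
0,.1 [247.9051 164.8826]
pics/k4.png
```

View pics/k4.png

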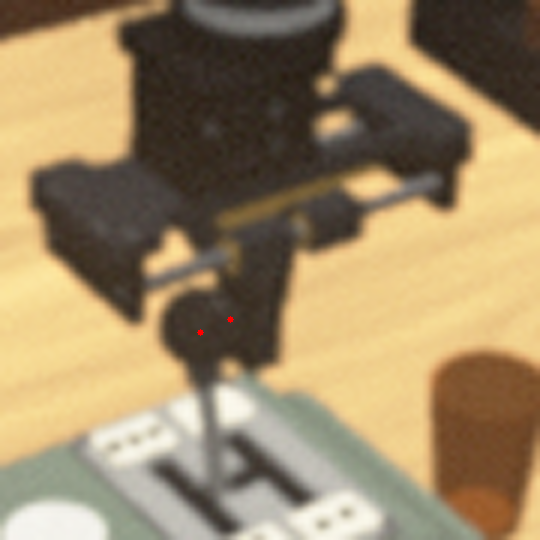

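```bash
python3 -m creep '[[0,-5,0,0,0,0,0],[0,-5,0,0,0,0,0],[0,-5,0,0,0,0,0],[0,-5,0,0,0,0,0],[0,-4,0,0,0,0,0]]';  python3 -m creep '[[0,-3,0,0,0,0,0],[0,-2,0,0,0,0,0]]'; python3 -m creep '[[0,-2,0,0,0,0,0],[0,-1,0,0,0,0,0]]'; python3 go.py -2 -24 256;python3 kn.py 0,.3 -.05,.3
```

```text
time: 8.25
position: [0.4987, 0.0876, 0.4382]
tool_rot: [-0.037, 1.572, 0.037]
ft_force: [0.3, 2.0, -1.4]
grip_width: 0.004
time: 8.45
position: [0.4989, 0.0828, 0.4386]
tool_rot: [-0.037, 1.571, 0.037]
ft_force: [-1.2, 2.3, -0.8]
grip_width: 0.005
time: 8.65
position: [0.4991, 0.08, 0.4387]
tool_rot: [-0.037, 1.571, 0.037]
ft_force: [-0.0, 2.9, -1.3]
grip_width: 0.004
t 8.65 tip lathe mm [ -1.9112 -20.7043 256.7226] F lathe [ 0.1316  2.9325 -1.2628] grip 0.004 r 0.505501796916506
lathe->tool rot err (rotvec tool) [-0.0013 -0.0002 -0.    ]
shift tool mm [ 0.7225 -3.2958 -0.0844]
0,.3 [237.8287 170.6141]
-.05,.3 [236.2125 169.1923]
pics/k5.png
```

View pics/k5.png

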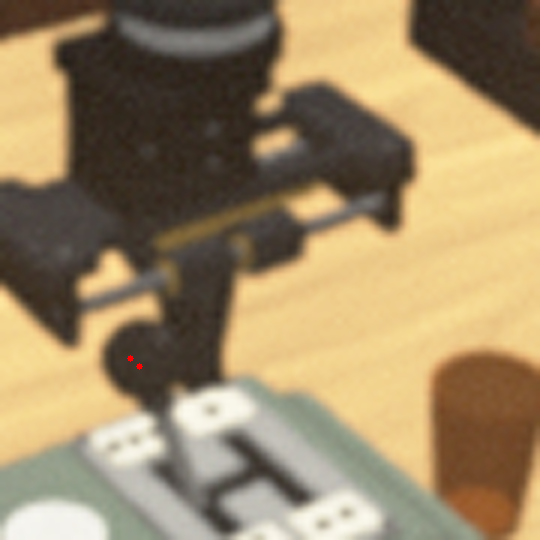

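```bash
python3 -m creep '[[0,-2,0,0,0,0,0],[0,-1,0,0,0,0,0]]';  python3 -m creep '[[0,-2,0,0,0,0,0],[0,-1,0,0,0,0,0]]'; python3 -m creep '[[0,-1,0,0,0,0,0],[0,-1,0,0,0,0,0]]'; python3 go.py -2 -24 256;python3 kn.py 0,.3 -.05,.3
```

```text
time: 8.9
position: [0.4992, 0.0777, 0.4387]
tool_rot: [-0.037, 1.571, 0.038]
ft_force: [-0.3, 4.6, -2.0]
grip_width: 0.001
time: 9.1
position: [0.4992, 0.0759, 0.4385]
tool_rot: [-0.036, 1.571, 0.041]
ft_force: [-0.5, 7.6, -2.7]
grip_width: 0.003
time: 9.3
position: [0.4992, 0.075, 0.4384]
tool_rot: [-0.036, 1.571, 0.043]
ft_force: [0.2, 9.9, -3.0]
grip_width: 0.006
t 9.3 tip lathe mm [ -2.0964 -24.9287 256.3932] F lathe [ 0.7269  9.8802 -3.0383] grip 0.006 r 0.5048158942933277
lathe->tool rot err (rotvec tool) [ 0.0018 -0.0003 -0.0046]
shift tool mm [0.3974 0.9267 0.0982]
0,.3 [237.8287 170.6141]
-.05,.3 [236.2125 169.1923]
pics/k6.png
```

View pics/k6.png

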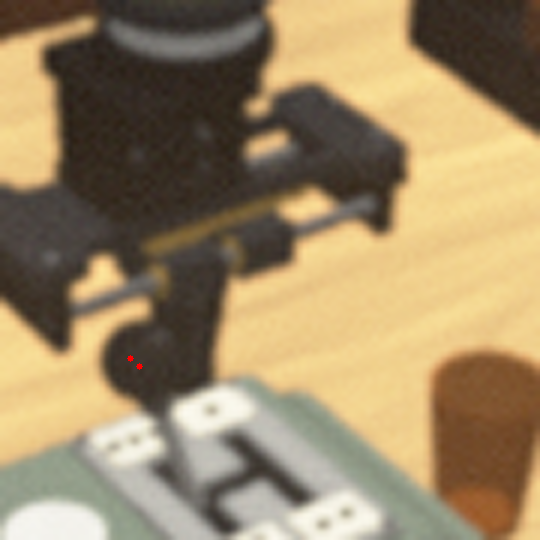

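```bash
python3 -m creep '[[0,12,0,0,0,0,0],[0,15,0,0,0,0,0],[0,0,20,0,0,0,0],[0,0,22,0,0,0,0],[0,0,0,0,0,0,0]]';python3 go.py 41 -48 254; python3 -m creep '[[1,-15,0,0,0,0,0],[1,-17,0,0,0,0,0],[1,-18,0,0,0,0,0],[0,0,0,0,0,0,0]]'; python3 go.py 29 -47 254; python3 kn.py 0,.3
```

```text
time: 9.85
position: [0.5419, 0.1013, 0.4385]
tool_rot: [-0.038, 1.569, 0.035]
ft_force: [0.2, 0.3, -0.7]
grip_width: 0.004
t 9.85 tip lathe mm [ 42.0866  -2.0228 256.519 ] F lathe [ 0.1706  0.2451 -0.7368] grip 0.004 r 0.5512999854950847
lathe->tool rot err (rotvec tool) [-0.002   0.0011  0.0024]
shift tool mm [  2.6292 -45.973   -0.9987]
time: 10.25
position: [0.542, 0.0469, 0.436]
tool_rot: [-0.034, 1.571, 0.031]
ft_force: [0.8, 0.4, -0.5]
grip_width: 0.003
t 10.25 tip lathe mm [ 39.3633 -56.2068 253.994 ] F lathe [ 0.8424  0.3676 -0.469 ] grip 0.003 r 0.5440675934557972
lathe->tool rot err (rotvec tool) [-0.0071 -0.0001  0.0017]
shift tool mm [ -0.021    9.1331 -10.4284]
0,.3 [237.8287 170.6141]
pics/k7.png
```

View pics/k7.png

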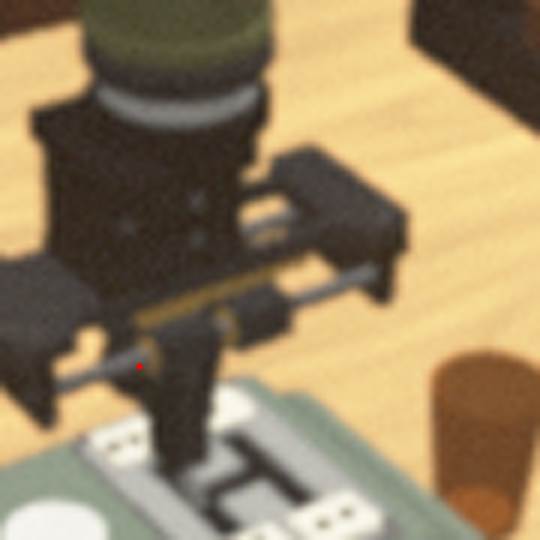

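```bash
python3 -m creep '[[0,4,-3,0,0,0,0],[0,3,-4,0,0,0,0],[0,0,-3,0,0,0,0]]';python3 go.py -30 -47 252; python3 -m creep '[[0,0,-4,0,0,0,0],[0,0,-4,0,0,0,0],[0,0,-4,0,0,0,0],[0,0,-4,0,0,0,0]]'; python3 -m creep '[[0,0,-5,0,0,0,0],[0,0,-5,0,0,0,0],[0,0,-5,0,0,0,0]]';python3 go.py -30 -47 252; python3 kn.py -.1,.3
```

```text
time: 10.6
position: [0.5316, 0.0595, 0.4358]
tool_rot: [-0.039, 1.571, 0.04]
ft_force: [0.3, -0.0, -0.5]
grip_width: 0.006
t 10.6 tip lathe mm [ 29.5631 -42.7238 253.7653] F lathe [ 0.278  -0.0472 -0.51  ] grip 0.006 r 0.5349572514816107
lathe->tool rot err (rotvec tool) [ 0.0016 -0.0002 -0.0006]
shift tool mm [  1.7753  -4.1845 -59.5693]
time: 11.0
position: [0.5163, 0.0571, 0.4362]
tool_rot: [-0.037, 1.569, 0.038]
ft_force: [3.3, 1.5, 0.5]
grip_width: 0.004
time: 11.3
position: [0.5009, 0.0563, 0.4358]
tool_rot: [-0.037, 1.57, 0.037]
ft_force: [3.2, 2.3, 1.1]
grip_width: 0.003
t 11.3 tip lathe mm [ -1.2154 -44.3951 253.8304] F lathe [3.3487 2.1647 1.0501] grip 0.003 r 0.5040397762965806
lathe->tool rot err (rotvec tool) [-0.0012  0.0003 -0.0004]
shift tool mm [  1.8201  -2.6395 -28.7821]
-.1,.3 [234.6583 167.8951]
pics/k8.png
```

View pics/k8.png

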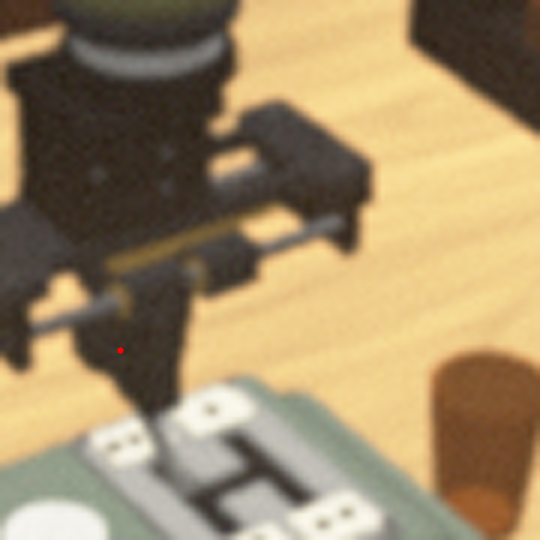

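```bash
python3 -m creep '[[0,-1,-5,0,0,0,0],[0,-1,-5,0,0,0,0],[0,0,-5,0,0,0,0],[0,0,-5,0,0,0,0],[0,0,-3,0,0,0,0]]'; python3 -m creep '[[0,0,-2,0,0,0,0],[0,0,-2,0,0,0,0]]';python3 -m creep '[[0,0,-2,0,0,0,0],[0,0,-1,0,0,0,0]]'; python3 -m creep '[[0,0,-2,0,0,0,0],[0,0,-1,0,0,0,0]]';python3 go.py -30 -47 252
```

```text
time: 11.85
position: [0.4779, 0.0529, 0.4354]
tool_rot: [-0.037, 1.571, 0.037]
ft_force: [3.8, -0.2, -2.0]
grip_width: 0.003
time: 12.05
position: [0.4743, 0.0529, 0.4357]
tool_rot: [-0.037, 1.57, 0.037]
ft_force: [3.4, 0.8, -2.4]
grip_width: 0.007
time: 12.25
position: [0.4713, 0.0528, 0.4357]
tool_rot: [-0.037, 1.57, 0.037]
ft_force: [3.2, 1.3, -3.1]
grip_width: 0.001
time: 12.45
position: [0.4688, 0.0528, 0.4357]
tool_rot: [-0.037, 1.569, 0.037]
ft_force: [7.4, 1.7, -5.7]
grip_width: 0.007
t 12.45 tip lathe mm [-33.1831 -46.3315 253.7004] F lathe [ 7.4613  1.385  -5.7011] grip 0.007 r 0.4717266446569832
lathe->tool rot err (rotvec tool) [-0.0012  0.0019 -0.0003]
shift tool mm [ 1.7062 -0.665   3.1807]
```

Force is rising, so the lever is near the stop. I'll press until it's clear.

```bash
python3 -m creep '[[0,0,-2,0,0,0,0],[0,0,-1,0,0,0,0]]'; python3 -m creep '[[0,0,-2,0,0,0,0],[0,0,0,0,0,0,0]]';python3 go.py -30 -47 252
```

```text
time: 12.65
position: [0.4666, 0.0529, 0.4357]
tool_rot: [-0.037, 1.565, 0.037]
ft_force: [11.5, 2.3, -9.3]
grip_width: 0.005
time: 12.85
position: [0.4654, 0.0529, 0.4357]
tool_rot: [-0.036, 1.562, 0.038]
ft_force: [15.4, 2.5, -10.2]
grip_width: 0.006
t 12.85 tip lathe mm [-35.2788 -46.1064 253.7433] F lathe [ 15.5034   1.78   -10.1948] grip 0.006 r 0.46840845852112234
lathe->tool rot err (rotvec tool) [-0.0013  0.0087 -0.0005]
shift tool mm [ 1.7889 -0.8879  5.2645]
```

```bash
python3 -m creep '[[0,0,10,0,0,0,0],[0,0,20,0,0,0,0],[-20,0,10,0,0,0,0],[-30,0,0,0,0,0,0],[-40,0,0,0,0,0,0]]'; python3 -m creep '[[0,45,0,0,0,0,0],[0,45,0,0,0,0,0],[0,45,0,0,0,0,0],[0,45,0,0,0,0,0],[0,45,0,0,0,0,0]]'; python3 -m creep '[[0,0,0,0,0,0,0],[0,0,0,0,0,0,0],[0,0,0,0,0,0,0]]';python3 kn.py -.36,.29; python3 - <<'E'
from bench import get_image
import cv2
t=get_image("top")["img"][:,:,::-1];cv2.imwrite("pics/topf.png",t)
cv2.imwrite("pics/topfz.png",cv2.resize(t[130:250,190:330],None,fx=5,fy=5,interpolation=cv2.INTER_CUBIC))
from h import *
from bench import get_image
E
```

```text
time: 13.35
position: [0.5028, 0.0542, 0.525]
tool_rot: [-0.038, 1.577, 0.036]
ft_force: [0.2, -0.5, 0.2]
grip_width: 0.003
time: 13.85
position: [0.492, 0.2804, 0.5259]
tool_rot: [-0.038, 1.573, 0.036]
ft_force: [0.6, 1.3, 0.8]
grip_width: 0.004
time: 14.15
position: [0.4931, 0.2776, 0.5258]
tool_rot: [-0.037, 1.571, 0.034]
ft_force: [1.1, -0.3, -0.0]
grip_width: 0.001
-.36,.29 [228.1634 162.9226]
pics/k9.png
```

View pics/k9.png

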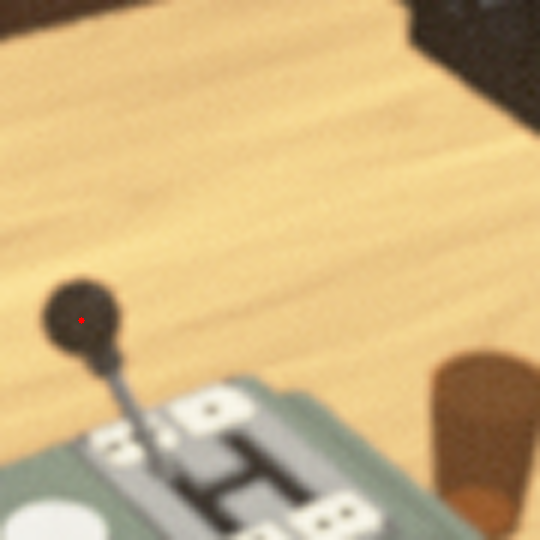

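View pics/topfz.png

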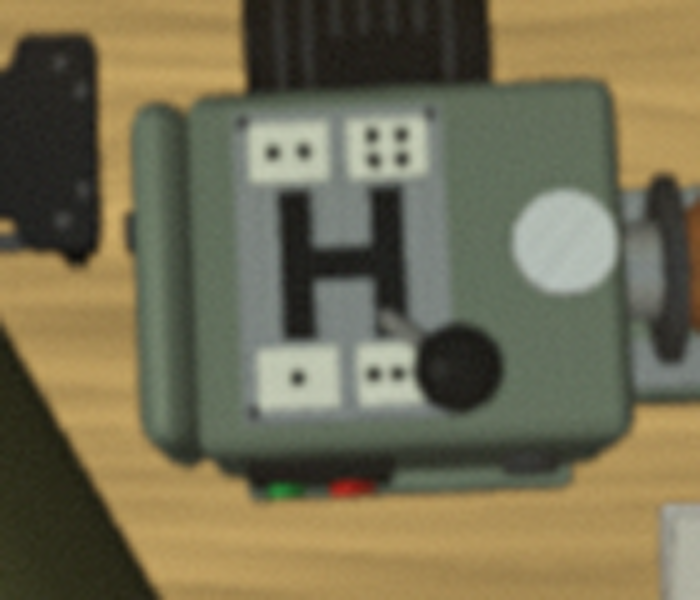

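View pics/topf.png

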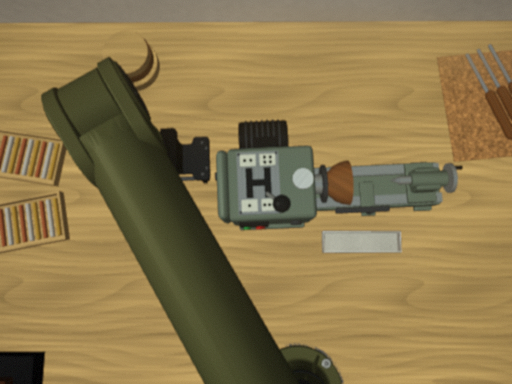

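```bash
python3 go.py; python3 -c "
from bench import ctrl
print(ctrl.close_job())"
```

```text
t 14.25 tip lathe mm [  1.759  176.4708 344.1422] F lathe [ 0.0621 -0.1689 -0.1166] grip 0.005 r 0.5657730738160404
lathe->tool rot err (rotvec tool) [-0.0041 -0.      0.0004]
the job is handed in; nothing more can be done
None
```

The lathe is in third: the lever is fully home in the three-dot slot, which on this machine is the near right one. I handed the job in after about 14 s.

- **Moves:** I pushed only with the outside of the closed fingers. The lever went forward out of the one-dot slot to neutral, then right across the gate to its stop at about 10 N. Last I pushed it back toward the robot until it hit the end stop at about 15 N. It stayed within about 0.05 rad of neutral along the legs while crossing and did not enter the two-dot or four-dot slot.
- **Last checks:** In the scene camera the knob sits within about 0.5 px of its expected fully-home position. The top view shows it over the three-dot plate. The gripper is clear, reading about zero force.
- **Bystanders:** The tin, long box and tumbler look unmoved. The cup was hidden under the arm in the last top view and lies outside the last scene crop, so I did not check it directly at the end. It was standing in a wider picture earlier in the job, and the fingers passed well above the brushes.
- **Disagreement:** The two cameras put the gate about 5 mm apart. I used a combined estimate that leans towards the top view, and it matched the knob in every check.

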